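# Turn a coated locker lid over in its jig

### The arm

A 7-joint arm with a two-finger parallel gripper is mounted at the origin on a cart in front of the work surface, level with it; the furniture and walls round the work are solid. World frame = base frame: x ahead of the robot, y to its left, z up, the work surface at z = 0. Lengths are in mm, angles in rad, forces in N, time in s.
With the tool pointing down it reaches from about 400 to 875 mm from the base axis. Payload 4.4 kg.
Tool frame: the origin (TCP) lies between the finger pads; the fingertips stand 22 mm ahead of it and the grasp point (between the pads) lies 3 mm ahead of it; z points along the fingers, y is the line along which they close (so a half turn about z gives the same grasp; the last joint's range is limited). The gripper opens to 85 mm and grips with 20 to 120 N. Pads are 22 mm wide; open, the fingers measure 114 mm over their backs; the gripper's body (76 mm by 85 mm) begins 54 mm behind the grasp point. The pads swing forward as they close: fully open they stand 13 mm farther back than shut.
Start: joints at [1.2, 0.628, 0.038, 1.517, -0.027, 0.996, -0.02], TCP at [195.093, -620.045, 253.313] pointing down, gripper open.
Joint ranges: [-3.06, 3.06], [-0.37, 2.12], [-1.25, 1.32], [0.18, 2.47], [-1.1, 4.24], [0.23, 1.98], [-2.94, 2.94]. Speed limits (rad/s): [2.57, 2.57, 3.14, 3.14, 3.14, 3.14, 3.14].

### API

Orientations are given as [roll, pitch, yaw] about the fixed x, y, z axes, in that order (R = Rz(yaw) Ry(pitch) Rx(roll)).
In Python, from cell import ctrl gives the robot as it stands.
- The arm moves only by the tool step_arm, never from a script. Its argument "plan" is a list of rows, each an object of numbers: "dx", "dy", "dz": the shift along the tool's x, y, z scaled (see below); "ax", "ay", "az": the turn, a rotation vector about the tool's x, y, z scaled (see below); "gripper": the opening, from 0 (shut) to 1 (fully open). A call has 1 to 20 rows; each row shifts and turns the commanded pose from where the row before left it, along the tool's axes as they then stand; what a row does not reach is not made up. The controller multiplies each number of a shift by 0.3 m and each number of a turn by 90 degrees. A row lasts 1/8 s, in which the tool goes at most 62.5 mm and 10.7 degrees, less where a joint would pass 70% of its speed; a pose out of reach is approached as far as the arm can. A call with a number of a shift or a turn outside -1 to 1 is refused whole. A call with a gripper value outside its range is refused whole. The fingers move at their own pace and stop on an object; the grip force is fixed at half the most. Time passes only in rows, so rows that do not move let the fingers close. It gives the time, the measured TCP pose, the force, the opening and the grip force at its end, in the units of the state.
- ctrl.read_state(): the state, without advancing time (a new reading comes with each control period).
- ctrl.get_image(name): name is "scene" or "top" or "wrist"; returns a dict with "color" (384x512x3 uint8, red, green, blue), "range_z" (384x512 float32, mm along the optical axis (not along the pixel's ray), 0 where there is no reading), "fx", "fy", "cx", "cy" (pixels), "k1" (the pictures are not rectified: a ray, as slopes to the right and down, at radius r is drawn at 1 + k1 r^2 times it, then the intrinsics apply), "T" (4x4, takes a point from camera to world coordinates); the wrist camera has in their place "T_tool_cam" (4x4, takes a point from camera to tool coordinates, whose origin is the TCP and whose axes are the flange's). Camera axes: x right, y down, z forward; pixel columns grow to the right and rows downward; lengths in mm; the calibration is good to about 2 mm. A picture is of the moment at which its call begins: read the wrist's pose just before it.
- ctrl.finish_job(): hands the job in; it is judged then, once.
The state is a dict: "clock": time; "qpos": joint angles; "qd": joint speeds; "tau": joint torques, N m; "eef_pos": TCP position; "tool_rot": TCP orientation; "force": force on the tool from outside, world axes, zero at the start; "torque": the same for the moment, N m; "width": finger opening in mm; "gripper_force": force on a finger pad.
Only numpy, scipy, OpenCV 4.12 (cv2) and the standard library are available. Lean on these libraries where they do the work, as an engineer would, in place of code of your own. Each camera call takes 0.05 s, during which the arm holds its last target. There are 200 camera calls.

### The job

The white locker lid hangs in a turn-over jig and its smooth face, now on top, has just been coated. Draw the barrel bolt on the jig's left ledge, turn the metal carrier over half a turn so that the lid's ribbed underside faces up and lies level, and shoot the bolt fully home into the carrier again. The lid itself must not be touched, so work on the metal carrier and the bolt, and leave the dosing cup, the roller sleeve and the sanding block round the jig where they are.

Things in the scene. Friction and masses are not known exactly. Their poses are not given: they have to be found in the camera images.
- jig: The fixed jig, origin under the middle of its plywood base, 210 (x) x 440 (y) x 18 mm; x away from the robot, y to its left ledge. Each cheek carries a plywood ledge, top 122 mm above the table, 137 to 217 mm out along y, 90 mm either way along x, with a steel bearing block (up to 154 mm above the table, x within 28 mm, y 153 to 179 mm). Between the cheeks only the base lies under the carrier.
- axis_mid (a point): The middle of the level turning axis, straight above the jig's origin and 138 mm above the table; fixed to the jig, with the jig's axes: y along the turning axis to the left ledge, x away from the robot, z up.
- lid_mid (a point): The same point, but turning with the carrier: its z axis points out of the lid's smooth face (up at the start, straight down when the job is done), x to rail_b, y along the turning axis.
- lid: The white plastic lid fixed in the carrier, origin and axes as lid_mid, 120 (x) x 204 (y) mm; not to be touched. Its smooth face lies 8 mm below the carrier's face on that side; on the other side its ribs reach to 0.5 mm below the carrier's face.
- rail_a (a point): Middle of the carrier's long rail nearer the robot at the start; turns with the carrier. The carrier is a flat steel-grey frame 180 (x) x 250 (y) mm, 24 mm thick: two long rails 28 mm wide, from 62 to 90 mm either side of the turning axis, and two end plates with outer faces 125 mm out along y. The left end plate has a 13 mm hole 50 mm either side of the axis, at mid-thickness, for the bolt.
- rail_b (a point): Middle of the other long rail, the farther from the robot at the start; same size as rail_a. The frame clears the jig's base by 27 mm as it turns.
- carrier (a joint): Angle of the carrier: near 0 at the start (smooth face up), growing as the far rail goes down and the near rail comes up and over; it turns either way without limit and is level and turned over at plus or minus 3.14. Tight washers (0.09 N m) keep it at whatever angle it is left; about 1.5 N at a rail turns it. With the bolt home it turns only some 0.05 either way.
- bolt_knob (a point): Middle of the bolt's steel knob, 17 mm across and 18 mm tall, 181 mm above the table (43 mm above the axis) on a 7 mm upright stem; 50 mm to the robot's side of the axis (jig -x) and, when home, 154 mm along jig y, over the left ledge. It slides along jig y. The bolt's guide staples, up to 150 mm above the table, stand either side of it at y 136 to 147 and 201 to 212 mm.
- bolt (a joint): Position of the bolt in m: 0 = fully home, its 8 mm round-nosed rod 16 mm into the carrier; 0.030 = fully drawn, outward along jig y (to the left). Beyond 0.017 it is clear of the carrier. It stays where it is left (friction about 2 N, up to 5 N when moved fast). It enters the hole if the carrier is within about 0.08 rad of level, and pulls it true.
- resin_cup: small clear plastic dosing cup, 52 mm across and 35 mm high; loose bystander, to be left alone; origin at the centre of its underside
- roller: off-white paint roller sleeve lying down, 101 mm long, 43 mm thick; loose bystander, to be left alone; origin at the centre of its underside
- sander_block: dark foam sanding block with a rust-coloured face, 62 x 115 x 31 mm; loose bystander, to be left alone; origin at the centre of its underside

How it is judged:
By the outcome, as a careful person would: the job done as asked, in the order asked, and still so for the second after the job is handed in, with the robot touching nothing.
It also fails if it takes over 64 s, if anything falls off the work surface, if the arm or the gripper's body presses on something with over 40 N, if the wrist force passes 120 N, or if a joint passes its speed limit or range.

## Working session

There is one attempt and no reset: what is moved stays moved. The work goes in short steps, Python scripts to look and compute and a tool call to move; the robot and the scene stay as the last step left them, time stands still between calls to the robot, and variables do not carry over. Pictures are saved under pics/ and viewed, at most 10 in all, crops included, and the job is handed in when it is done.

Besides the shell and the picture viewer there is one more tool, called as name(argument=value, ...), one argument or row to a line, values as JSON. step_arm: Moves the arm, as the interface text tells. Shifts and turns lie within -1 to 1; 1 stands for 0.3 m of shift or 90 degrees of turn. Its arguments: {"type":"object","properties":{"plan":{"type":"array"}},"required":["plan"]}

```bash
mkdir -p pics; ls; python3 - <<'E'
from cell import ctrl
import cv2,numpy as np
print(ctrl.read_state())
for n in("scene","top"):
    im=ctrl.get_image(n); cv2.imwrite(f"pics/{n}0.png",im["color"][:,:,::-1]); np.savez(f"{n}0.npz",**im)
    print(n,im["fx"],im["cx"],im["cy"],im["k1"],im["T"].round(3).tolist())
E
```

```text
pics
{'clock': 0.0, 'qpos': array([ 1.20022227,  0.62937221,  0.03842918,  1.51839796, -0.02700637,
        0.99625645, -0.01998554]), 'qd': array([ 2.63701347e-04,  1.36998677e-03,  1.38603706e-03,  1.03146232e-03,
        1.98366868e-03, -9.20401741e-04,  7.18374224e-05]), 'tau': array([-1.75264654e-05, -5.63405049e+01,  1.22589905e+00, -1.93450177e+01,
        1.08914659e-02,  1.02969847e-02,  1.17548834e-05]), 'eef_pos': array([ 194.91011669, -619.47210118,  252.36231092]), 'tool_rot': array([-3.13967633e+00,  1.42019807e-05,  3.04794721e-01]), 'force': array([ 0.76274118, -0.10982358,  0.97565932]), 'torque': array([-0.04095866,  0.02517341,  0.03978462]), 'gripper_force': 0.0, 'width': 85.21754317305128}
scene 369.8757140212356 259.65339677113036 192.5654702792521 0.03317447256238772 [[-0.605, -0.467, 0.645, -21.88], [-0.796, 0.374, -0.476, 372.598], [-0.019, -0.801, -0.598, 642.491], [0.0, 0.0, 0.0, 1.0]]
top 402.78664194778844 259.21623478999555 194.16259438266798 0.022907539796176022 [[-0.023, -0.999, 0.044, 480.726], [-1.0, 0.022, -0.02, -5.126], [0.019, -0.044, -0.999, 969.18], [0.0, 0.0, 0.0, 1.0]]
```

View pics/scene0.png

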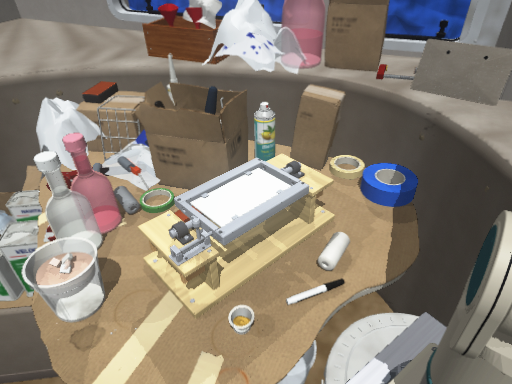

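View pics/top0.png

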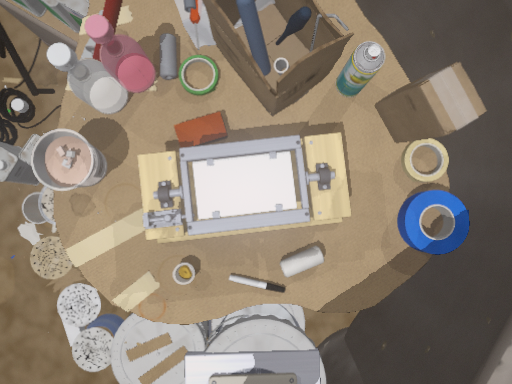

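The top view shows the jig near (245,185), slightly yawed. Its left ledge is at about (160,195), with the bolt at about (162,218). The cup is at (183,272), the roller at (302,260) and the sanding block at (202,130).

```bash
cat > h.py <<'E'
import numpy as np,cv2
def rays(im,uv):
    K=np.array([[im["fx"],0,im["cx"]],[0,im["fy"],im["cy"]],[0,0,1]],float)
    s=(np.asarray(uv,float).reshape(-1,2)-[im["cx"],im["cy"]])/[im["fx"],im["fy"]]
    u=s.copy()
    for _ in range(8): u=s/(1+im["k1"]*(u**2).sum(1,keepdims=True))
    return np.c_[u,np.ones(len(u))]
def onplane(im,uv,z,T=None):
    T=im["T"] if T is None else T
    d=rays(im,uv)@T[:3,:3].T; o=T[:3,3]
    return o+d*((z-o[2])/d[:,2])[:,None]
def cloud(im,T=None):
    T=im["T"] if T is None else T
    h,w=im["range_z"].shape
    uv=np.stack(np.meshgrid(np.arange(w),np.arange(h)),-1).reshape(-1,2)
    r=rays(im,uv)*im["range_z"].reshape(-1,1)
    P=r@T[:3,:3].T+T[:3,3]; P[im["range_z"].ravel()<=0]=np.nan
    return P.reshape(h,w,3)
E
python3 - <<'E'
from h import *
im=dict(np.load("top0.npz")); C=cloud(im); c=im["color"].astype(int)
m=((c.min(2)>215)).astype(np.uint8); m[:140]=0;m[235:]=0;m[:,:185]=0;m[:,310:]=0
m=cv2.morphologyEx(m,cv2.MORPH_OPEN,np.ones((3,3)))
cs,_=cv2.findContours(m,0,1); k=max(cs,key=cv2.contourArea)
P=onplane(im,k.reshape(-1,2),142); r=cv2.minAreaRect(P[:,:2].astype(np.float32)); print("lid",r, "z",np.nanmedian(C[m>0][:,2]))
mid=np.array(r[0]); b=cv2.boxPoints(r); e=[b[1]-b[0],b[2]-b[1]]; y=max(e,key=np.linalg.norm); y=y/np.linalg.norm(y); y*=np.sign(y[1]); x=np.array([y[1],-y[0]])
print("x",x,"y",y,"yaw",np.arctan2(x[1],x[0]))
q=C[...,:2]-mid; J=np.stack([q@x,q@y,C[...,2]],-1)
# frame top: outline points
f=(J[...,2]>143)&(J[...,2]<157)&(abs(J[...,0])<100)&(abs(J[...,1])<127)
for s in(-1,1):
    for ax in(0,1):
        a=J[f&(J[...,ax]*s>55)][:,ax]*s; print("frame",ax,s,np.percentile(a,[2,98]))
kb=(J[...,2]>165)&(abs(J[...,0]+50)<30)&(abs(J[...,1]-160)<35)
print("knob",kb.sum(),J[kb].round(0).tolist(),C[kb].mean(0))
J2=J
h=C[...,2]
for n,(u,v) in dict(cup=(183,272),roller=(302,260),sander=(202,130),spray=(361,65),box=(280,65),bottle=(60,55)).items():
    print(n,C[v,u].round(),J[v,u].round())
print("expected knob world",mid+x*-50+y*154)
# tall stuff near workspace
t=(h>120)&(np.abs(J[...,1])<350)&(np.abs(J[...,0])<300)&((abs(J[...,0])>95)|(abs(J[...,1])>220))
for a in range(-300,300,50): print(a,[int(np.nanmax(np.r_[0,h[(J[...,0]>=a)&(J[...,0]<a+50)&(J[...,1]>=b)&(J[...,1]<b+50)]])) for b in range(-350,350,50)])
E
```

```text
lid ((537.0443725585938, 8.864364624023438), (116.59467315673828, 201.2941131591797), 5.250096797943115) z 141.46174303136308
x [0.9958047  0.09150326] y [-0.09150326  0.9958047 ] yaw 0.09163144
frame 0 -1 [56.3067833  89.17425487]
frame 1 -1 [ 56.77881566 124.3450352 ]
frame 0 1 [58.1029554  88.83442205]
frame 1 1 [ 56.7976165  124.14164202]
knob 65 [[-42.0, 154.0, 186.0], [-43.0, 152.0, 188.0], [-43.0, 150.0, 187.0], [-43.0, 149.0, 182.0], [-44.0, 158.0, 187.0], [-44.0, 156.0, 188.0], [-44.0, 153.0, 190.0], [-45.0, 152.0, 188.0], [-45.0, 150.0, 188.0], [-45.0, 149.0, 186.0], [-45.0, 147.0, 182.0], [-46.0, 160.0, 185.0], [-46.0, 158.0, 189.0], [-46.0, 156.0, 189.0], [-46.0, 154.0, 190.0], [-47.0, 151.0, 191.0], [-47.0, 150.0, 189.0], [-47.0, 149.0, 186.0], [-47.0, 146.0, 188.0], [-47.0, 146.0, 182.0], [-48.0, 160.0, 186.0], [-48.0, 158.0, 188.0], [-48.0, 155.0, 192.0], [-48.0, 154.0, 188.0], [-48.0, 152.0, 189.0], [-49.0, 150.0, 190.0], [-49.0, 148.0, 189.0], [-49.0, 147.0, 188.0], [-49.0, 145.0, 185.0], [-49.0, 160.0, 188.0], [-50.0, 158.0, 191.0], [-50.0, 156.0, 191.0], [-50.0, 15
[... 1139 characters left out ...]
, 4]
-250 [3, 4, 5, 6, 36, 44, 18, 17, 15, 3, 36, 5, 5, 5]
-200 [5, 4, 3, 45, 45, 44, 4, 5, 11, 37, 37, 4, 5, 5]
-150 [4, 4, 19, 20, 19, 20, 19, 20, 21, 20, 20, 24, 4, 4]
-100 [3, 5, 124, 125, 154, 154, 153, 155, 154, 189, 191, 150, 4, 6]
-50 [4, 3, 125, 154, 154, 147, 146, 146, 145, 190, 191, 151, 6, 5]
0 [5, 3, 125, 155, 154, 145, 144, 145, 146, 153, 155, 125, 5, 129]
50 [4, 4, 126, 126, 151, 152, 152, 152, 153, 152, 126, 125, 4, 130]
100 [240, 4, 3, 13, 19, 3, 3, 35, 35, 36, 16, 5, 4, 129]
150 [204, 174, 3, 122, 259, 261, 262, 34, 35, 34, 4, 4, 4, 128]
200 [177, 207, 257, 258, 258, 223, 264, 16, 21, 21, 3, 4, 257, 257]
250 [0, 177, 256, 273, 278, 102, 262, 248, 21, 42, 148, 259, 258, 258]
```

The measurements match the known sizes. The jig is at (537, 9) with yaw 0.092, and the knob is at jig (-50, 153.5), z 181.

My plan, with tool y kept along jig y:
1. Draw the bolt.
2. Push the near rail down.
3. Come round the far rail and push it over the top towards the robot, then down until the carrier is level.
4. Shoot the bolt home.

step_arm(
  plan=[
    {"az": 0.068,"gripper": 0.5},
    {"az": 0.068,"gripper": 0.5},
    {"dx": 0.118,"dy": -0.116,"gripper": 0.5},
    {"dx": 0.118,"dy": -0.116,"gripper": 0.5},
    {"dx": 0.118,"dy": -0.116,"gripper": 0.5},
    {"dx": 0.118,"dy": -0.116,"gripper": 0.5},
    {"dx": 0.118,"dy": -0.116,"gripper": 0.5},
    {"dx": 0.118,"dy": -0.116,"gripper": 0.5},
    {"dx": 0.118,"dy": -0.116,"gripper": 0.5},
    {"dx": 0.033,"dy": -0.168,"gripper": 0.5},
    {"dx": 0.033,"dy": -0.168,"gripper": 0.5},
    {"dx": 0.033,"dy": -0.168,"gripper": 0.5},
    {"dx": 0.033,"dy": -0.168,"gripper": 0.5},
    {"dx": 0.033,"dy": -0.168,"gripper": 0.5},
    {"dx": 0.033,"dy": -0.168,"gripper": 0.5},
    {"dx": 0.033,"dy": -0.168,"gripper": 0.5},
    {"dx": 0.033,"dy": -0.168,"gripper": 0.5},
    {"dx": 0.033,"dy": -0.168,"gripper": 0.5},
    {"dx": 0.033,"dy": -0.1,"gripper": 0.5},
  ],
)

```text
invalid input
```

```bash
cat > st.py <<'E'
from h import *
from cell import ctrl
from scipy.spatial.transform import Rotation as Ro
M=np.array([537.0,8.9]);Y=0.0916
X=np.array([np.cos(Y),np.sin(Y)]);YY=np.array([-np.sin(Y),np.cos(Y)])
def st(p=True):
    s=ctrl.read_state(); q=s["eef_pos"][:2]-M
    j=np.array([q@X,q@YY,s["eef_pos"][2]])
    if p: print("t",round(s["clock"],2),"jig",j.round(1),"rot",s["tool_rot"].round(3),"F",s["force"].round(1),"w",round(s["width"],1),"gf",round(s["gripper_force"],1))
    return s
def wristT(s,im):
    T=np.eye(4);T[:3,:3]=Ro.from_euler("xyz",s["tool_rot"]).as_matrix();T[:3,3]=s["eef_pos"];return T@im["T_tool_cam"]
def jig(C):
    q=C[...,:2]-M; return np.stack([q@X,q@YY,C[...,2]],-1)
E
python3 - <<'E'
from st import *
s=st(); im=ctrl.get_image("wrist"); cv2.imwrite("pics/w0.png",im["color"][:,:,::-1])
J=jig(cloud(im,wristT(s,im)))
k=(J[...,2]>170)&(J[...,2]<200)&(abs(J[...,0]+50)<35)&(abs(J[...,1]-155)<35)
print(k.sum(), J[k].mean(0) if k.any() else "", [np.percentile(J[k][:,i],[2,98]).round(1) for i in range(3)] if k.any() else "")
E
```

```text
t 0.1 jig [-398.1 -594.5  252.5] rot [-3.14  -0.     0.305] F [-0.9  0.1 -0.1] w 85.0 gf 0.0
0
```

The move was refused and the arm didn't move. I'll try rows that carry every field.

step_arm(
  plan=[
    {"dx": 0,"dy": 0,"dz": 0,"ax": 0,"ay": 0,"az": 0.068,"gripper": 0.5},
    {"dx": 0,"dy": 0,"dz": 0,"ax": 0,"ay": 0,"az": 0.068,"gripper": 0.5},
  ],
)

```text
clock: 0.4
eef_pos: [195.0, -619.8, 252.9]
tool_rot: [-3.141, 0.0, 0.088]
force: [-0.1, -0.2, 0.3]
width: 51.7
gripper_force: 0.0
```

step_arm(
  plan=[
    {"dx": 0.118,"dy": -0.116,"dz": 0,"ax": 0,"ay": 0,"az": 0,"gripper": 0.5},
    {"dx": 0.118,"dy": -0.116,"dz": 0,"ax": 0,"ay": 0,"az": 0,"gripper": 0.5},
    {"dx": 0.118,"dy": -0.116,"dz": 0,"ax": 0,"ay": 0,"az": 0,"gripper": 0.5},
    {"dx": 0.118,"dy": -0.116,"dz": 0,"ax": 0,"ay": 0,"az": 0,"gripper": 0.5},
    {"dx": 0.118,"dy": -0.116,"dz": 0,"ax": 0,"ay": 0,"az": 0,"gripper": 0.5},
    {"dx": 0.118,"dy": -0.116,"dz": 0,"ax": 0,"ay": 0,"az": 0,"gripper": 0.5},
    {"dx": 0.118,"dy": -0.116,"dz": 0,"ax": 0,"ay": 0,"az": 0,"gripper": 0.5},
    {"dx": 0.033,"dy": -0.168,"dz": 0,"ax": 0,"ay": 0,"az": 0,"gripper": 0.5},
    {"dx": 0.033,"dy": -0.168,"dz": 0,"ax": 0,"ay": 0,"az": 0,"gripper": 0.5},
    {"dx": 0.033,"dy": -0.168,"dz": 0,"ax": 0,"ay": 0,"az": 0,"gripper": 0.5},
    {"dx": 0.033,"dy": -0.168,"dz": 0,"ax": 0,"ay": 0,"az": 0,"gripper": 0.5},
    {"dx": 0.033,"dy": -0.168,"dz": 0,"ax": 0,"ay": 0,"az": 0,"gripper": 0.5},
    {"dx": 0.033,"dy": -0.168,"dz": 0,"ax": 0,"ay": 0,"az": 0,"gripper": 0.5},
    {"dx": 0.033,"dy": -0.168,"dz": 0,"ax": 0,"ay": 0,"az": 0,"gripper": 0.5},
    {"dx": 0.033,"dy": -0.168,"dz": 0,"ax": 0,"ay": 0,"az": 0,"gripper": 0.5},
    {"dx": 0.033,"dy": -0.168,"dz": 0,"ax": 0,"ay": 0,"az": 0,"gripper": 0.5},
    {"dx": 0.033,"dy": -0.1,"dz": 0,"ax": 0,"ay": 0,"az": 0,"gripper": 0.5},
    {"dx": 0,"dy": 0,"dz": 0,"ax": 0,"ay": 0,"az": 0,"gripper": 0.5},
  ],
)

```text
clock: 2.65
eef_pos: [474.3, 138.8, 253.1]
tool_rot: [-3.14, -0.0, 0.096]
force: [-0.1, -1.9, 0.0]
width: 42.8
gripper_force: 0.0
```

```bash
python3 - <<'E'
from st import *
s=st(); im=ctrl.get_image("wrist"); cv2.imwrite("pics/w0.png",im["color"][:,:,::-1])
J=jig(cloud(im,wristT(s,im)))
k=(J[...,2]>170)&(J[...,2]<200)&(abs(J[...,0]+50)<35)&(abs(J[...,1]-155)<35)
print(k.sum(), J[k].mean(0) if k.any() else "", [np.percentile(J[k][:,i],[2,98]).round(1) for i in range(3)] if k.any() else "")
E
```

```text
t 2.65 jig [-50.6 135.1 253.1] rot [-3.14  -0.     0.096] F [-0.1 -1.9  0. ] w 42.8 gf 0.0
520 [-45.12539267 153.06424801 186.8794512 ] [array([-53.1, -39.3]), array([145.8, 160.6]), array([177.5, 190.3])]
```

View pics/w0.png

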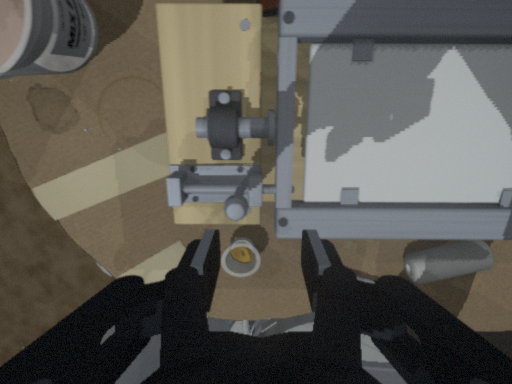

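The wrist view shows the knob top at (236,208), the rod at (275,188) going into the end plate, and the cup at (240,258). The fingers close along y over the knob, so I'll move over it, go down and grip.

step_arm(
  plan=[
    {"dx": 0.005,"dy": -0.06,"dz": 0,"ax": 0,"ay": 0,"az": 0,"gripper": 0.5},
    {"dx": 0,"dy": 0,"dz": 0.1,"ax": 0,"ay": 0,"az": 0,"gripper": 0.5},
    {"dx": 0,"dy": 0,"dz": 0.1,"ax": 0,"ay": 0,"az": 0,"gripper": 0.5},
    {"dx": 0,"dy": 0,"dz": 0.03,"ax": 0,"ay": 0,"az": 0,"gripper": 0.5},
    {"dx": 0,"dy": 0,"dz": 0,"ax": 0,"ay": 0,"az": 0,"gripper": 0.15},
    {"dx": 0,"dy": 0,"dz": 0,"ax": 0,"ay": 0,"az": 0,"gripper": 0.1},
    {"dx": 0,"dy": 0,"dz": 0,"ax": 0,"ay": 0,"az": 0,"gripper": 0.1},
    {"dx": 0,"dy": 0,"dz": 0,"ax": 0,"ay": 0,"az": 0,"gripper": 0.1},
  ],
)

```text
clock: 3.7
eef_pos: [474.2, 156.2, 185.2]
tool_rot: [-3.139, -0.001, 0.093]
force: [-0.8, 5.2, -5.8]
width: 14.1
gripper_force: 58.4
```

```bash
python3 -c "
from st import *
st()"
```

```text
t 3.7 jig [-49.1 152.4 185.2] rot [-3.139e+00 -1.000e-03  9.300e-02] F [-0.8  5.2 -5.8] w 14.1 gf 58.4
```

The knob is gripped, with a force of 58 N. I'll draw the bolt 30 mm outward.

step_arm(
  plan=[
    {"dx": 0,"dy": -0.025,"dz": 0,"ax": 0,"ay": 0,"az": 0,"gripper": 0.1},
    {"dx": 0,"dy": -0.025,"dz": 0,"ax": 0,"ay": 0,"az": 0,"gripper": 0.1},
    {"dx": 0,"dy": -0.025,"dz": 0,"ax": 0,"ay": 0,"az": 0,"gripper": 0.1},
    {"dx": 0,"dy": -0.025,"dz": 0,"ax": 0,"ay": 0,"az": 0,"gripper": 0.1},
    {"dx": 0,"dy": 0,"dz": 0,"ax": 0,"ay": 0,"az": 0,"gripper": 0.1},
    {"dx": 0,"dy": 0,"dz": 0,"ax": 0,"ay": 0,"az": 0,"gripper": 0.1},
  ],
)

```text
clock: 4.45
eef_pos: [471.5, 185.5, 185.0]
tool_rot: [-3.14, -0.001, 0.092]
force: [-1.5, 1.4, 5.2]
width: 14.3
gripper_force: 59.6
```

```bash
python3 -c "
from st import *
st()"
```

```text
t 4.45 jig [-49.1 181.9 185. ] rot [-3.14e+00 -1.00e-03  9.20e-02] F [-1.5  1.4  5.2] w 14.3 gf 59.6
```

The bolt is drawn 29.5 mm. I'll release it, rise, close the fingers and move over the near rail at jig (-77, 60).

step_arm(
  plan=[
    {"dx": 0,"dy": 0,"dz": 0,"ax": 0,"ay": 0,"az": 0,"gripper": 0.4},
    {"dx": 0,"dy": 0,"dz": 0,"ax": 0,"ay": 0,"az": 0,"gripper": 0.5},
    {"dx": 0,"dy": 0,"dz": -0.09,"ax": 0,"ay": 0,"az": 0,"gripper": 0.5},
    {"dx": 0,"dy": 0,"dz": -0.08,"ax": 0,"ay": 0,"az": 0,"gripper": 0.5},
    {"dx": -0.031,"dy": 0.135,"dz": 0,"ax": 0,"ay": 0,"az": 0,"gripper": 0},
    {"dx": -0.031,"dy": 0.135,"dz": 0,"ax": 0,"ay": 0,"az": 0,"gripper": 0},
    {"dx": -0.031,"dy": 0.135,"dz": 0,"ax": 0,"ay": 0,"az": 0,"gripper": 0},
    {"dx": 0,"dy": 0,"dz": 0.1,"ax": 0,"ay": 0,"az": 0,"gripper": 0},
    {"dx": 0,"dy": 0,"dz": 0.07,"ax": 0,"ay": 0,"az": 0,"gripper": 0},
    {"dx": 0,"dy": 0,"dz": 0,"ax": 0,"ay": 0,"az": 0,"gripper": 0},
  ],
)

```text
clock: 5.7
eef_pos: [453.8, 59.9, 183.2]
tool_rot: [3.141, 0.003, 0.091]
force: [-0.6, -0.1, 0.0]
width: -0.1
gripper_force: 0.0
```

```bash
python3 - <<'E'
from st import *
st(); im=ctrl.get_image("top"); c=im["color"][120:300,120:380,::-1]; cv2.imwrite("pics/t1.png",cv2.resize(c,None,fx=3,fy=3))
J=jig(cloud(im)); k=(J[...,2]>170)&(J[...,2]<200)&(abs(J[...,0]+50)<20)&(abs(J[...,1]-165)<45)
print(J[k].mean(0),[np.percentile(J[k][:,i],[2,98]).round(1) for i in range(3)])
E
```

```text
t 5.7 jig [-78.2  58.4 183.2] rot [3.141e+00 3.000e-03 9.100e-02] F [-0.6 -0.1  0. ] w -0.1 gf 0.0<stdin>:4: RuntimeWarning: Mean of empty slice.
  ret = um.true_divide(
Traceback (most recent call last):
IndexError: index -1 is out of bounds for axis 0 with size 0
```

View pics/t1.png

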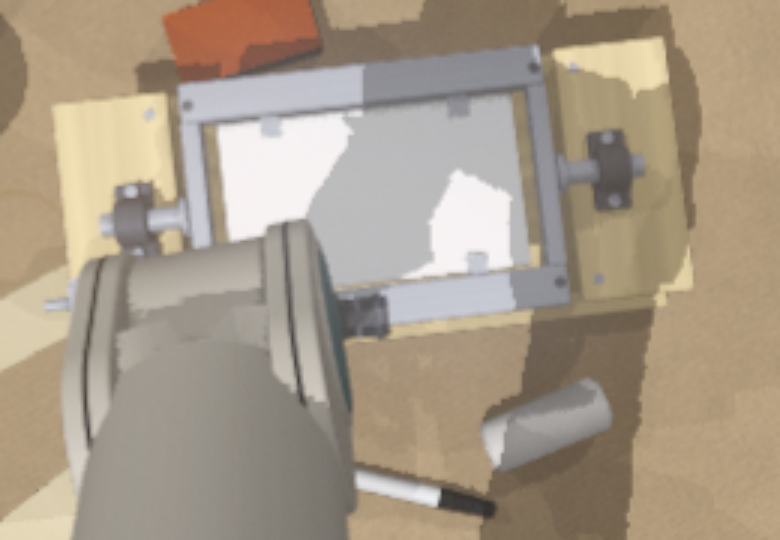

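The bolt's tail now sticks out on the left at (50,305) in the crop, so it is drawn, and the gripper is over the near rail. I'll press that rail down.

step_arm(
  plan=[
    {"dx": 0.004,"dy": 0,"dz": 0.03,"ax": 0,"ay": 0,"az": 0,"gripper": 0},
    {"dx": 0,"dy": 0,"dz": 0.03,"ax": 0,"ay": 0,"az": 0,"gripper": 0},
    {"dx": 0,"dy": 0,"dz": 0.03,"ax": 0,"ay": 0,"az": 0,"gripper": 0},
    {"dx": 0,"dy": 0,"dz": 0.03,"ax": 0,"ay": 0,"az": 0,"gripper": 0},
    {"dx": 0,"dy": 0,"dz": 0.03,"ax": 0,"ay": 0,"az": 0,"gripper": 0},
  ],
)

```text
clock: 6.38
eef_pos: [456.1, 60.2, 138.8]
tool_rot: [3.142, -0.0, 0.091]
force: [0.4, 0.1, 0.9]
width: 0.2
gripper_force: 0.7
```

step_arm(
  plan=[
    {"dx": 0,"dy": 0,"dz": 0.03,"ax": 0,"ay": 0,"az": 0,"gripper": 0},
    {"dx": 0,"dy": 0,"dz": 0.03,"ax": 0,"ay": 0,"az": 0,"gripper": 0},
    {"dx": 0,"dy": 0,"dz": 0.03,"ax": 0,"ay": 0,"az": 0,"gripper": 0},
    {"dx": 0.018,"dy": 0,"dz": 0.015,"ax": 0,"ay": 0,"az": 0,"gripper": 0},
    {"dx": 0.018,"dy": 0,"dz": 0.015,"ax": 0,"ay": 0,"az": 0,"gripper": 0},
    {"dx": 0,"dy": 0,"dz": 0,"ax": 0,"ay": 0,"az": 0,"gripper": 0},
  ],
)

```text
clock: 7.12
eef_pos: [467.6, 61.3, 103.1]
tool_rot: [-3.142, -0.001, 0.091]
force: [0.7, 0.5, -0.2]
width: -0.2
gripper_force: 0.0
```

```bash
python3 - <<'E'
from st import *
st(); im=ctrl.get_image("scene"); c=im["color"][110:310,120:370,::-1]; cv2.imwrite("pics/s1.png",cv2.resize(c,None,fx=3,fy=3))
J=jig(cloud(im)); k=(abs(J[...,1]+80)<45)&(abs(J[...,0])<95)&(J[...,2]>40)&(J[...,2]<240)
P=J[k][:,[0,2]]
print("top pts",P[P[:,1]>185].mean(0).round(), "max z",np.percentile(P[:,1],99))
E
```

```text
t 7.12 jig [-64.3  58.5 103.1] rot [-3.142e+00 -1.000e-03  9.100e-02] F [ 0.7  0.5 -0.2] w -0.2 gf 0.0
top pts [ 36. 202.] max z 215.45481631531024
```

View pics/s1.png

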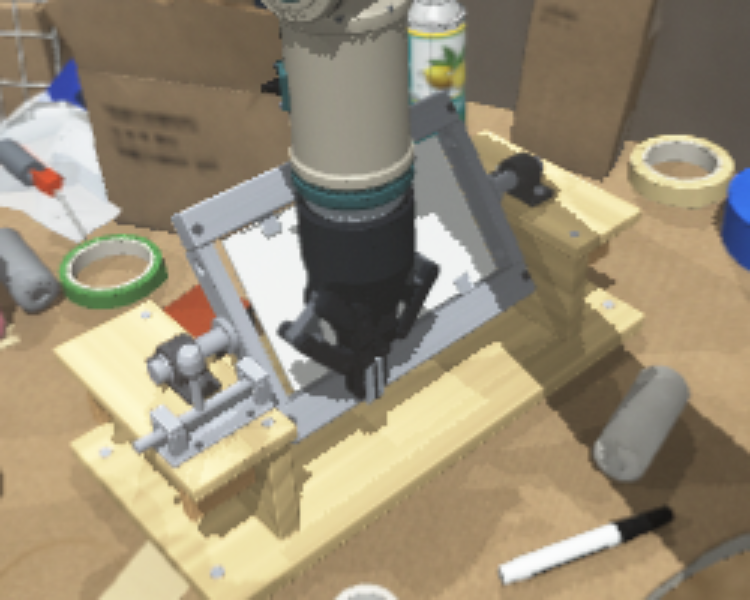

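The scene view shows the carrier tilted about 53°, with the fingertips on the near rail at (372,385) in the crop and the bolt drawn. I'll rise, cross over and come down behind the far rail.

step_arm(
  plan=[
    {"dx": 0,"dy": 0,"dz": -0.135,"ax": 0,"ay": 0,"az": 0,"gripper": 0},
    {"dx": 0,"dy": 0,"dz": -0.135,"ax": 0,"ay": 0,"az": 0,"gripper": 0},
    {"dx": 0,"dy": 0,"dz": -0.135,"ax": 0,"ay": 0,"az": 0,"gripper": 0},
    {"dx": 0,"dy": 0,"dz": -0.135,"ax": 0,"ay": 0,"az": 0,"gripper": 0},
    {"dx": 0,"dy": 0,"dz": 0,"ax": 0,"ay": 0,"az": 0,"gripper": 0},
    {"dx": 0.133,"dy": 0,"dz": 0,"ax": 0,"ay": 0,"az": 0,"gripper": 0},
    {"dx": 0.133,"dy": 0,"dz": 0,"ax": 0,"ay": 0,"az": 0,"gripper": 0},
    {"dx": 0.133,"dy": 0,"dz": 0,"ax": 0,"ay": 0,"az": 0,"gripper": 0},
    {"dx": 0.133,"dy": 0,"dz": 0,"ax": 0,"ay": 0,"az": 0,"gripper": 0},
    {"dx": 0,"dy": 0,"dz": 0,"ax": 0,"ay": 0,"az": 0,"gripper": 0},
    {"dx": 0,"dy": 0,"dz": 0.07,"ax": 0,"ay": 0,"az": 0,"gripper": 0},
    {"dx": 0,"dy": 0,"dz": 0.07,"ax": 0,"ay": 0,"az": 0,"gripper": 0},
    {"dx": 0,"dy": 0,"dz": 0,"ax": 0,"ay": 0,"az": 0,"gripper": 0},
  ],
)

```text
clock: 8.8
eef_pos: [623.1, 75.5, 221.2]
tool_rot: [3.141, 0.005, 0.091]
force: [-1.2, 0.2, -0.2]
width: -0.0
gripper_force: 0.0
```

```bash
python3 - <<'E'
from st import *
st()
# leading-edge arc -> TCP (centre = +11 in x, tip +22)
for d in range(50,181,10):
    f=np.radians(d); r=np.interp(d,[90,180],[74,87])
    p=r*np.array([np.cos(f),np.sin(f)])+12*np.array([np.sin(f),-np.cos(f)])
    print(d,(p+[11,138+22]).round(1))
E
```

```text
t 8.8 jig [ 91.9  58.4 221.2] rot [3.141 0.005 0.091] F [-1.2  0.2 -0.2] w -0.0 gf 0.0
50 [ 67.8 209. ]
60 [ 58.4 218.1]
70 [ 47.6 225.4]
80 [ 35.7 230.8]
90 [ 23. 234.]
100 [  9.7 236.4]
110 [ -4.  236.4]
120 [-17.8 233.8]
130 [-31.1 228.8]
140 [-43.5 221.4]
150 [-54.6 211.7]
160 [-63.9 200. ]
170 [-71.2 186.7]
180 [-76. 172.]
```

Next I push the far rail towards the robot, up to the vertical and beyond, along the arc.

step_arm(
  plan=[
    {"dx": -0.038,"dy": 0,"dz": -0.007,"ax": 0,"ay": 0,"az": 0,"gripper": 0},
    {"dx": -0.038,"dy": 0,"dz": -0.007,"ax": 0,"ay": 0,"az": 0,"gripper": 0},
    {"dx": -0.038,"dy": 0,"dz": -0.007,"ax": 0,"ay": 0,"az": 0,"gripper": 0},
    {"dx": -0.038,"dy": 0,"dz": -0.007,"ax": 0,"ay": 0,"az": 0,"gripper": 0},
    {"dx": -0.038,"dy": 0,"dz": -0.007,"ax": 0,"ay": 0,"az": 0,"gripper": 0},
    {"dx": -0.038,"dy": 0,"dz": -0.007,"ax": 0,"ay": 0,"az": 0,"gripper": 0},
    {"dx": -0.044,"dy": 0,"dz": -0.008,"ax": 0,"ay": 0,"az": 0,"gripper": 0},
    {"dx": -0.046,"dy": 0,"dz": 0,"ax": 0,"ay": 0,"az": 0,"gripper": 0},
    {"dx": 0,"dy": 0,"dz": 0,"ax": 0,"ay": 0,"az": 0,"gripper": 0},
  ],
)

```text
clock: 9.93
eef_pos: [540.8, 68.0, 250.1]
tool_rot: [-3.14, -0.03, 0.09]
force: [2.8, -0.6, 52.7]
width: 0.1
gripper_force: 26.4
```

```bash
python3 - <<'E'
from st import *
st(); im=ctrl.get_image("scene"); c=im["color"][110:310,120:370,::-1]; cv2.imwrite("pics/s2.png",cv2.resize(c,None,fx=3,fy=3))
E
```

```text
t 9.93 jig [  9.2  58.5 250.1] rot [-3.14 -0.03  0.09] F [ 2.8 -0.6 52.7] w 0.1 gf 26.4
```

View pics/s2.png

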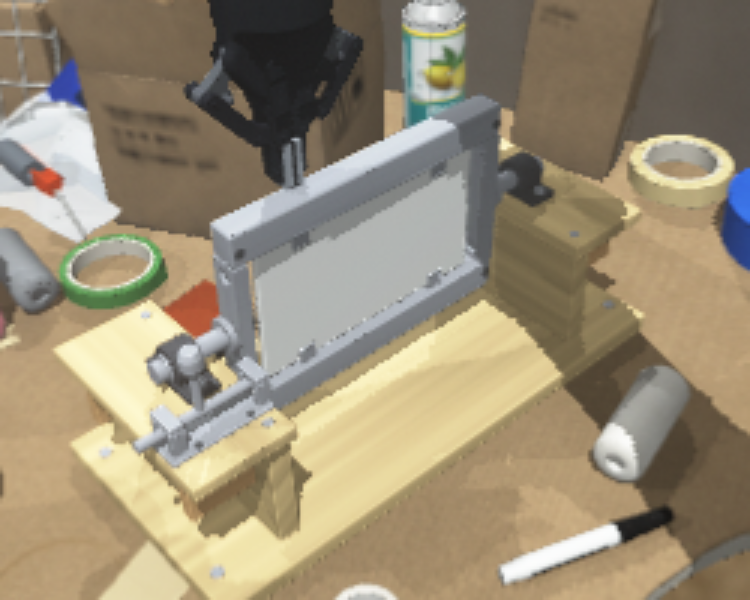

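The fingertips rode up onto the rail's top edge at (292,180), because they overlapped it too little, and they now press down with about 50 N. The carrier is close to upright. I'll lift off, go back beyond it and go in deeper.

step_arm(
  plan=[
    {"dx": 0,"dy": 0,"dz": -0.1,"ax": 0,"ay": 0,"az": 0,"gripper": 0},
    {"dx": 0.02,"dy": 0,"dz": -0.05,"ax": 0,"ay": 0,"az": 0,"gripper": 0},
    {"dx": 0.12,"dy": 0,"dz": 0,"ax": 0,"ay": 0,"az": 0,"gripper": 0},
    {"dx": 0.07,"dy": 0,"dz": 0,"ax": 0,"ay": 0,"az": 0,"gripper": 0},
    {"dx": 0,"dy": 0,"dz": 0,"ax": 0,"ay": 0,"az": 0,"gripper": 0},
  ],
)

```text
clock: 10.6
eef_pos: [593.6, 72.8, 283.6]
tool_rot: [-3.142, -0.001, 0.091]
force: [0.0, 0.5, 1.1]
width: -0.2
gripper_force: 0.0
```

```bash
python3 - <<'E'
from st import *
st(); im=ctrl.get_image("scene")
J=jig(cloud(im)); k=(abs(J[...,1])<100)&(abs(J[...,0])<60)&(J[...,2]>30)&(J[...,2]<235)&(im["color"].astype(int).min(2)>90)
P=J[k]
for y in(-70,-40,-10,20,90):
    q=P[abs(P[:,1]-y)<8]
    print(y,[(z,q[abs(q[:,2]-z)<6][:,0].round(0).mean().round(1)) for z in (70,100,130,160,190,205,215,222) if (abs(q[:,2]-z)<6).any()], np.percentile(q[:,2],99).round(1))
E
```

```text
t 10.6 jig [ 62.2  58.5 283.6] rot [-3.142e+00 -1.000e-03  9.100e-02] F [0.  0.5 1.1] w -0.2 gf 0.0
-70 [(70, np.float64(-4.0)), (100, np.float64(1.0)), (130, np.float64(-1.2)), (160, np.float64(-3.1)), (190, np.float64(-7.3)), (205, np.float64(-14.6)), (215, np.float64(-15.2)), (222, np.float64(-11.6))] 229.6
-40 [(70, np.float64(-3.5)), (100, np.float64(1.0)), (130, np.float64(-1.0)), (160, np.float64(-3.1)), (190, np.float64(-5.6)), (205, np.float64(-14.5)), (215, np.float64(-15.3)), (222, np.float64(-13.2))] 229.0
-10 [(70, np.float64(-3.6)), (100, np.float64(1.1)), (130, np.float64(-1.2)), (160, np.float64(-3.2)), (190, np.float64(-5.5)), (205, np.float64(-14.7)), (215, np.float64(-15.5)), (222, np.float64(-11.8))] 229.4
20 [(70, np.float64(-3.3)), (100, np.float64(0.8)), (130, np.float64(-1.0)), (160, np.float64(-3.1)), (190, np.float64(-5.2)), (205, np.float64(-14.6)), (215, np.float64(-15.5)), (222, np.float64(-13.4))] 229.0
90 [(70, np.float64(-3.6)), (100, np.float64(0.9)), (130, np.float64(-1.3)), (160, np.float64(-3.6)), (190, np.float64(-5.6)), (205, np.float64(-14.6)), (215, np.float64(-15.4)), (222, np.float64(-11.9))] 229.5
```

The lid plane leans about 4° past vertical towards the robot, so the carrier is at about 94° and the rail's far face is at x≈7. I'll go down behind it, carry on along the arc, and check part way.

step_arm(
  plan=[
    {"dx": 0,"dy": 0,"dz": 0.084,"ax": 0,"ay": 0,"az": 0,"gripper": 0},
    {"dx": 0,"dy": 0,"dz": 0.084,"ax": 0,"ay": 0,"az": 0,"gripper": 0},
    {"dx": -0.045,"dy": 0,"dz": 0,"ax": 0,"ay": 0,"az": 0,"gripper": 0},
    {"dx": -0.045,"dy": 0,"dz": 0,"ax": 0,"ay": 0,"az": 0,"gripper": 0},
    {"dx": -0.045,"dy": 0,"dz": -0.004,"ax": 0,"ay": 0,"az": 0,"gripper": 0},
    {"dx": -0.04,"dy": 0,"dz": -0.004,"ax": 0,"ay": 0,"az": 0,"gripper": 0},
    {"dx": -0.046,"dy": 0,"dz": 0,"ax": 0,"ay": 0,"az": 0,"gripper": 0},
    {"dx": -0.046,"dy": 0,"dz": 0.009,"ax": 0,"ay": 0,"az": 0,"gripper": 0},
    {"dx": 0,"dy": 0,"dz": 0,"ax": 0,"ay": 0,"az": 0,"gripper": 0},
  ],
)

```text
clock: 11.78
eef_pos: [511.9, 65.3, 232.6]
tool_rot: [3.142, 0.002, 0.091]
force: [-0.6, 0.2, 0.4]
width: 0.1
gripper_force: 0.0
```

```bash
python3 - <<'E'
from st import *
st(); im=ctrl.get_image("scene"); c=im["color"][110:310,120:370,::-1]; cv2.imwrite("pics/s3.png",cv2.resize(c,None,fx=3,fy=3))
E
```

```text
t 11.78 jig [-19.8  58.5 232.6] rot [3.142e+00 2.000e-03 9.100e-02] F [-0.6  0.2  0.4] w 0.1 gf 0.0
```

View pics/s3.png

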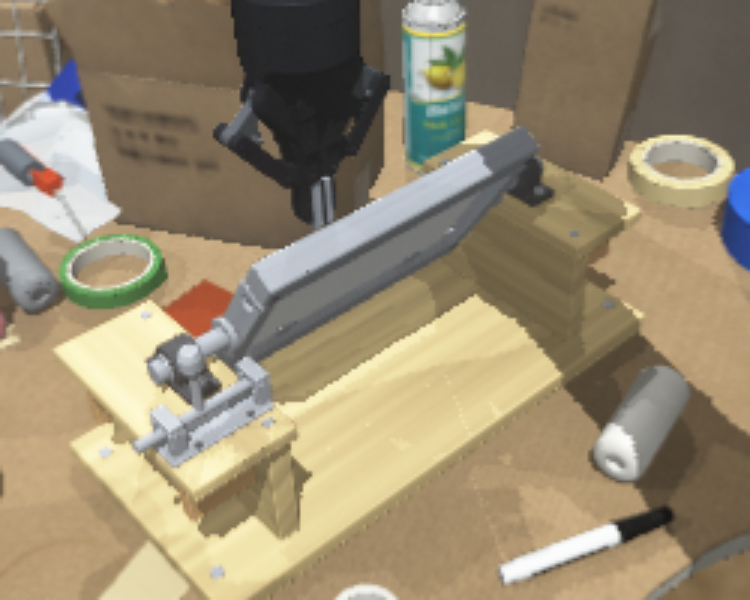

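The fingertips are on the rail's ribbed side and the carrier is at about 120°. I'll follow the arc on down to just short of level.

step_arm(
  plan=[
    {"dx": -0.038,"dy": 0,"dz": 0.013,"ax": 0,"ay": 0,"az": 0,"gripper": 0},
    {"dx": -0.041,"dy": 0,"dz": 0.025,"ax": 0,"ay": 0,"az": 0,"gripper": 0},
    {"dx": -0.037,"dy": 0,"dz": 0.032,"ax": 0,"ay": 0,"az": 0,"gripper": 0},
    {"dx": -0.031,"dy": 0,"dz": 0.039,"ax": 0,"ay": 0,"az": 0,"gripper": 0},
    {"dx": -0.024,"dy": 0,"dz": 0.044,"ax": 0,"ay": 0,"az": 0,"gripper": 0},
    {"dx": -0.013,"dy": 0,"dz": 0.03,"ax": 0,"ay": 0,"az": 0,"gripper": 0},
    {"dx": -0.004,"dy": 0,"dz": 0.01,"ax": 0,"ay": 0,"az": 0,"gripper": 0},
    {"dx": 0,"dy": 0,"dz": 0,"ax": 0,"ay": 0,"az": 0,"gripper": 0},
  ],
)

```text
clock: 12.82
eef_pos: [457.1, 60.3, 174.6]
tool_rot: [3.142, 0.001, 0.091]
force: [0.1, 0.0, 0.1]
width: -0.2
gripper_force: 0.0
```

```bash
cat > lev.py <<'E'
from st import *
def lev(n="top"):
    im=ctrl.get_image(n); J=jig(cloud(im)); R={}
    for nm,s in(("near",-1),("far",1)):
        k=(abs(s*J[...,0]-76)<10)&(J[...,1]<20)&(J[...,1]>-110)&(J[...,2]>100)&(J[...,2]<190)
        R[nm]=np.nanmedian(J[k][:,2]) if k.sum()>20 else np.nan
    k=(abs(J[...,0])<85)&(J[...,1]<-106)&(J[...,1]>-121)&(J[...,2]>100)&(J[...,2]<190)&((J[...,0]>-40)|(n!="x"))
    print(n,{a:round(float(b),1) for a,b in R.items()},"tilt",(R["far"]-R["near"])/152,"endplate slope",np.polyfit(J[k][:,0],J[k][:,2],1)[0] if k.sum()>20 else None)
E
python3 -c "
from lev import *
st();lev('top');lev('scene')"
```

```text
t 12.82 jig [-74.9  58.5 174.6] rot [3.142e+00 1.000e-03 9.100e-02] F [0.1 0.  0.1] w -0.2 gf 0.0
top {'near': 151.2, 'far': 147.7} tilt -0.023018589360788155 endplate slope -0.027321821572818455
scene {'near': 152.4, 'far': 149.1} tilt -0.022138328567980113 endplate slope -0.04637607332219026
```

The carrier is level to within 0.025 rad. I'll nudge it 2 mm more, then go back to the knob at jig (-49, 182).

step_arm(
  plan=[
    {"dx": 0,"dy": 0,"dz": 0.007,"ax": 0,"ay": 0,"az": 0,"gripper": 0},
    {"dx": 0,"dy": 0,"dz": 0,"ax": 0,"ay": 0,"az": 0,"gripper": 0},
    {"dx": 0,"dy": 0,"dz": -0.105,"ax": 0,"ay": 0,"az": 0,"gripper": 0},
    {"dx": 0,"dy": 0,"dz": -0.105,"ax": 0,"ay": 0,"az": 0,"gripper": 0},
    {"dx": 0.029,"dy": -0.137,"dz": 0,"ax": 0,"ay": 0,"az": 0,"gripper": 0.5},
    {"dx": 0.029,"dy": -0.137,"dz": 0,"ax": 0,"ay": 0,"az": 0,"gripper": 0.5},
    {"dx": 0.029,"dy": -0.137,"dz": 0,"ax": 0,"ay": 0,"az": 0,"gripper": 0.5},
    {"dx": 0,"dy": 0,"dz": 0,"ax": 0,"ay": 0,"az": 0,"gripper": 0.5},
  ],
)

```text
clock: 13.92
eef_pos: [472.0, 189.5, 235.6]
tool_rot: [-3.139, -0.001, 0.097]
force: [-0.1, -0.3, -0.0]
width: 42.7
gripper_force: 0.0
```

```bash
python3 -c "
from lev import *
st();lev('top');lev('scene')
s=st(0); im=ctrl.get_image('wrist'); J=jig(cloud(im,wristT(s,im)))
k=(J[...,2]>175)&(J[...,2]<200)&(abs(J[...,0]+50)<30)&(abs(J[...,1]-175)<35)
print(k.sum(),J[k].mean(0),[np.percentile(J[k][:,i],[2,98]).round(1) for i in range(3)])
"
```

```text
t 13.93 jig [-48.2 185.8 235.6] rot [-3.139e+00 -1.000e-03  9.700e-02] F [-0.1 -0.3 -0. ] w 42.7 gf 0.0
top {'near': 150.0, 'far': 148.8} tilt -0.007967931106288373 endplate slope -0.012407393175844383
scene {'near': 150.9, 'far': 150.1} tilt -0.005052907147556895 endplate slope -0.025188311192358877
617 [-44.83951516 182.61442662 186.80918268] [array([-52.5, -39.2]), array([175.1, 190. ]), array([178. , 190.3])]
```

The carrier is level and the knob is where I left it. I'll centre on it, go down, grip, and push the bolt home.

step_arm(
  plan=[
    {"dx": -0.003,"dy": 0.012,"dz": 0,"ax": 0,"ay": 0,"az": 0,"gripper": 0.5},
    {"dx": 0,"dy": 0,"dz": 0.085,"ax": 0,"ay": 0,"az": 0,"gripper": 0.5},
    {"dx": 0,"dy": 0,"dz": 0.083,"ax": 0,"ay": 0,"az": 0,"gripper": 0.5},
    {"dx": 0,"dy": 0,"dz": 0,"ax": 0,"ay": 0,"az": 0,"gripper": 0.1},
    {"dx": 0,"dy": 0,"dz": 0,"ax": 0,"ay": 0,"az": 0,"gripper": 0.1},
    {"dx": 0,"dy": 0,"dz": 0,"ax": 0,"ay": 0,"az": 0,"gripper": 0.1},
    {"dx": 0,"dy": 0,"dz": 0,"ax": 0,"ay": 0,"az": 0,"gripper": 0.1},
    {"dx": 0,"dy": 0.02,"dz": 0,"ax": 0,"ay": 0,"az": 0,"gripper": 0.1},
    {"dx": 0,"dy": 0.02,"dz": 0,"ax": 0,"ay": 0,"az": 0,"gripper": 0.1},
    {"dx": 0,"dy": 0.02,"dz": 0,"ax": 0,"ay": 0,"az": 0,"gripper": 0.1},
    {"dx": 0,"dy": 0.02,"dz": 0,"ax": 0,"ay": 0,"az": 0,"gripper": 0.1},
    {"dx": 0,"dy": 0,"dz": 0,"ax": 0,"ay": 0,"az": 0,"gripper": 0.1},
  ],
)

```text
clock: 15.58
eef_pos: [473.4, 156.5, 185.3]
tool_rot: [3.14, 0.001, 0.09]
force: [-4.5, -1.7, -0.2]
width: 14.4
gripper_force: 59.1
```

```bash
python3 -c "
from st import *
st()"
```

```text
t 15.57 jig [-49.8 152.8 185.3] rot [3.14e+00 1.00e-03 9.00e-02] F [-4.5 -1.7 -0.2] w 14.4 gf 59.1
```

step_arm(
  plan=[
    {"dx": 0,"dy": 0.007,"dz": 0,"ax": 0,"ay": 0,"az": 0,"gripper": 0.1},
    {"dx": 0,"dy": 0.007,"dz": 0,"ax": 0,"ay": 0,"az": 0,"gripper": 0.1},
    {"dx": 0,"dy": 0,"dz": 0,"ax": 0,"ay": 0,"az": 0,"gripper": 0.1},
    {"dx": 0,"dy": 0,"dz": 0,"ax": 0,"ay": 0,"az": 0,"gripper": 0.1},
  ],
)

```text
clock: 16.08
eef_pos: [473.5, 156.2, 185.4]
tool_rot: [-3.139, 0.0, 0.093]
force: [-5.0, 6.1, -0.7]
width: 14.1
gripper_force: 59.1
```

```bash
python3 -c "
from st import *
st()"
```

```text
t 16.07 jig [-49.7 152.4 185.4] rot [-3.139  0.     0.093] F [-5.   6.1 -0.7] w 14.1 gf 59.1
```

The bolt stops at y = 152.4, the same as at the start, with a reaction of about 6 N. I'll push a touch more, release, retreat and verify.

step_arm(
  plan=[
    {"dx": 0,"dy": 0.007,"dz": 0,"ax": 0,"ay": 0,"az": 0,"gripper": 0.1},
    {"dx": 0,"dy": 0,"dz": 0,"ax": 0,"ay": 0,"az": 0,"gripper": 0.1},
    {"dx": 0,"dy": 0,"dz": 0,"ax": 0,"ay": 0,"az": 0,"gripper": 0.5},
    {"dx": 0,"dy": 0,"dz": 0,"ax": 0,"ay": 0,"az": 0,"gripper": 0.5},
    {"dx": 0,"dy": 0,"dz": 0,"ax": 0,"ay": 0,"az": 0,"gripper": 0.5},
    {"dx": 0,"dy": 0,"dz": -0.12,"ax": 0,"ay": 0,"az": 0,"gripper": 0.5},
    {"dx": 0,"dy": 0,"dz": -0.12,"ax": 0,"ay": 0,"az": 0,"gripper": 0.5},
    {"dx": 0,"dy": 0.05,"dz": 0,"ax": 0,"ay": 0,"az": 0,"gripper": 0.5},
    {"dx": 0,"dy": 0,"dz": 0,"ax": 0,"ay": 0,"az": 0,"gripper": 0.5},
  ],
)

```text
clock: 17.2
eef_pos: [475.8, 134.8, 257.0]
tool_rot: [3.14, 0.0, 0.088]
force: [-0.0, 0.6, -0.5]
width: 42.7
gripper_force: 0.0
```

```bash
python3 -c "
from lev import *
s=st();lev('top');lev('scene')
s=st(0); im=ctrl.get_image('wrist'); J=jig(cloud(im,wristT(s,im))); cv2.imwrite('pics/w1.png',im['color'][:,:,::-1])
k=(J[...,2]>175)&(J[...,2]<200)&(abs(J[...,0]+50)<30)&(abs(J[...,1]-160)<35)
print(k.sum(),J[k].mean(0),[np.percentile(J[k][:,i],[2,98]).round(1) for i in range(3)])
im=ctrl.get_image('scene'); cv2.imwrite('pics/s4.png',im['color'][:,:,::-1])
"
```

```text
t 17.2 jig [-49.5 131.  257. ] rot [3.14  0.    0.088] F [-0.   0.6 -0.5] w 42.7 gf 0.0
top {'near': 150.0, 'far': 148.9} tilt -0.006850946373096403 endplate slope -0.012454448348987247
scene {'near': 150.9, 'far': 150.1} tilt -0.005593976047930893 endplate slope -0.02002953600042013
505 [-45.13990338 152.76135242 186.88824078] [array([-53.1, -39.2]), array([145.8, 160.3]), array([177.7, 190.4])]
```

View pics/w1.png

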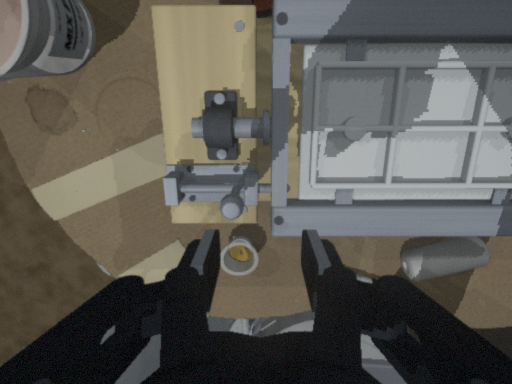

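View pics/s4.png

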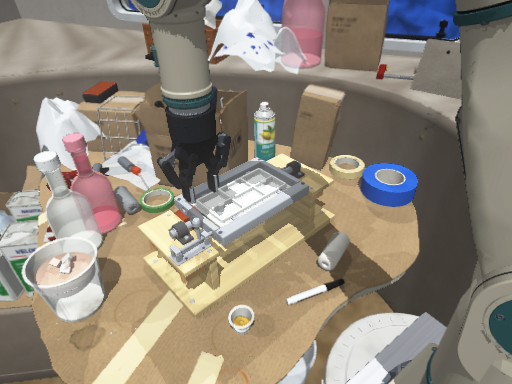

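The ribbed underside is up and level, and the knob is back at its home position, at (231,206) in the wrist view. The rod is in the end plate, the cup, roller and sanding block haven't moved, and the gripper is clear.

```bash
python3 -c "
from cell import ctrl
print(ctrl.finish_job())"
```

```text
the job is handed in; nothing more can be done
None
```

The job is handed in: I drew the bolt, turned the carrier over so the lid's ribbed side is up and level (within about 0.02 rad), and shot the bolt fully home at about 17 s, leaving the lid and the cup, roller and sanding block untouched; on the way the fingertips slipped onto the rail's top edge and pressed on it with about 53 N before I lifted off and went in deeper.

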